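Swap the bottle at the back of the caddy

TASK

The red-capped amber bottle at the back of the white caddy is used up and must be swapped for the black-capped one. First clear both sample jars out of the way onto the blue mat, then stand the red-capped bottle in the yellow tray and stand the black-capped bottle centred on the small back ring in its place. Last, put each jar back upright on the very ring it came from; leave the weighing bottle and the flask alone.

Things in the scene. Friction and masses are not known exactly. Their poses are not given: they have to be found in the camera images.
- white_jar_mid (a point): Wide-mouth plastic sample jar, white cap with a round blue sticker on top, pale contents, blue-framed label; 125 mm tall, about 0.3 kg. Round body 66 mm across up to 102 mm, then a round screw cap 55 mm across fixed on it from 102 to 125 mm above its foot (40 to 62 mm above this point). Starts on one of the two front rings of the white caddy; which one varies. The point lies on its axis, half-way up (62 mm above its foot); z is its axis.
- tan_jar_mid (a point): Wide-mouth plastic sample jar, tan (beige) cap with a round orange sticker on top, brownish-grey contents, red-framed label; 125 mm tall, about 0.3 kg. Round body 66 mm across up to 102 mm, then a round screw cap 55 mm across fixed on it from 102 to 125 mm above its foot (40 to 62 mm above this point). Starts on one of the two front rings of the white caddy; which one varies. The point lies on its axis, half-way up (62 mm above its foot); z is its axis.
- red_bottle_mid (a point): Small amber glass bottle with a red cap and red label band; 72 mm tall, about 50 g, round body 33 mm across up to about 50 mm above its foot, narrow neck and 20 mm cap above. The used-up one; starts on the small back ring of the caddy, close behind the two jars. The point lies on its axis, half-way up (36 mm above its foot); z is its axis.
- black_bottle_mid (a point): Small amber glass bottle with a black cap and purple label band; 72 mm tall, about 50 g, round body 33 mm across up to about 50 mm above its foot, narrow neck and 20 mm cap above. The fresh one; starts on a round cork coaster (84 mm across, 3 mm thick, fixed) on the right-hand worktop, beside or in front of the caddy. The point lies on its axis, half-way up (36 mm above its foot); z is its axis.
- caddy: White low-rimmed caddy tray fixed to the right-hand worktop, 150 x 190 mm (x, y), floor 6 mm thick, rim 13 mm high and 4 mm wide. Origin at the centre of its underside; x points to its back (away from the robot), y to its left. Flat green rings are printed on its floor (no recess): two 80 mm rings for the jars at x = -22 mm, y = +43 and -43 mm, one 50 mm ring at the back at x = +34 mm, y = 0.
- ring_back (a point): Centre of the small back ring of the caddy, on its floor's top face (6 mm above the worktop).
- park: Flat blue parking mat fixed to the left-hand worktop, 220 x 120 mm (x, y), 3 mm thick. Origin at the centre of its underside; x is its long axis. Takes both jars side by side along x.
- out_tray: Small yellow tray for used bottles, fixed to the right-hand worktop, 100 x 100 mm, floor 3 mm thick, rim 12 mm high and 4 mm wide. Origin at the centre of its underside, x and y along its sides.
- weigh_mid (a point): Bystander: round glass weighing bottle with lid, 47 mm across, 48 mm tall, on the worktop in front of the caddy. Point half-way up (24 mm).
- flask_mid (a point): Bystander: conical glass flask with pale yellow contents, 64 mm across, 102 mm tall, on the left-hand worktop behind the blue mat. Point half-way up (51 mm).
There are look-alikes about, which are no part of the job. What is shaped like the part that bears tan_jar_mid but pink is not meant.

How it is judged (in metres and radians):
On the way, in this order (a step that is already met when the one before it is completed fails the run):
1. both jars stand released on the blue mat while the red-capped bottle still stands on its ring (x of white_jar_mid in the frame of park between -0.11 and 0.11 m and y of white_jar_mid in the frame of park between -0.06 and 0.06 m and height (world z) of each of white_jar_mid, tan_jar_mid below 0.075 m and angle between each of white_jar_mid, tan_jar_mid's own z axis and vertical below 0.12 rad and linear speed of each of white_jar, tan_jar below 0.02 m/s and contact force between each of white_jar, tan_jar and the fingers below 0.1 N and x of tan_jar_mid in the frame of park between -0.11 and 0.11 m and y of tan_jar_mid in the frame of park between -0.06 and 0.06 m and distance of red_bottle_mid from where it was at the start of the episode below 0.03 m), for 0.2 s.
2. the red-capped bottle stands released in the yellow tray, both jars still on the blue mat (x of red_bottle_mid in the frame of out_tray between -0.036 and 0.036 m and y of red_bottle_mid in the frame of out_tray between -0.036 and 0.036 m and height (world z) of red_bottle_mid below 0.048 m and angle between each of red_bottle_mid, white_jar_mid, tan_jar_mid's own z axis and vertical below 0.12 rad and linear speed of each of red_bottle, white_jar, tan_jar below 0.02 m/s and contact force between each of red_bottle, white_jar, tan_jar and the fingers below 0.1 N and x of white_jar_mid in the frame of park between -0.11 and 0.11 m and y of white_jar_mid in the frame of park between -0.06 and 0.06 m and height (world z) of each of white_jar_mid, tan_jar_mid below 0.075 m and x of tan_jar_mid in the frame of park between -0.11 and 0.11 m and y of tan_jar_mid in the frame of park between -0.06 and 0.06 m), for 0.2 s.
3. the black-capped bottle stands released on the back ring, both jars still on the blue mat (all of step 2 and horizontal distance between black_bottle_mid and ring_back below 0.013 m and height (world z) of black_bottle_mid below 0.05 m and angle between black_bottle_mid's own z axis and vertical below 0.12 rad and linear speed of black_bottle below 0.02 m/s and contact force between black_bottle and the fingers below 0.1 N), for 0.2 s.
At the end, for the whole second after the job is handed in: all upright, released, at rest: each jar within 15 mm of where it began; black-capped bottle within 13 mm of the back ring's centre; red-capped bottle inside the yellow tray (axis within 36 mm of its middle along each side) (distance of each of white_jar_mid, tan_jar_mid from where it was at the start of the episode below 0.015 m and angle between each of white_jar_mid, tan_jar_mid, black_bottle_mid, red_bottle_mid's own z axis and vertical below 0.12 rad and linear speed of each of white_jar, tan_jar, black_bottle, red_bottle below 0.02 m/s and contact force between each of white_jar, tan_jar, black_bottle, red_bottle and the fingers below 0.1 N and horizontal distance between black_bottle_mid and ring_back below 0.013 m and height (world z) of black_bottle_mid below 0.05 m and x of red_bottle_mid in the frame of out_tray between -0.036 and 0.036 m and y of red_bottle_mid in the frame of out_tray between -0.036 and 0.036 m and height (world z) of red_bottle_mid below 0.048 m); the robot touches nothing.
It fails at once if the weighing bottle or the flask is moved more than 30 mm (distance of any of weigh_mid, flask_mid from where it was at the start of the episode above 0.03 m).
It fails at once if a jar or an amber bottle is tipped over (angle between any of white_jar_mid, tan_jar_mid, red_bottle_mid, black_bottle_mid's own z axis and vertical above 0.9 rad).
It also fails if it takes over 134 s, if anything falls off the work surface, if the arm or the gripper's body presses on something with over 40 N, if the wrist force passes 120 N, or if a joint passes its speed limit or range.

ROBOT

A 6-joint arm with a two-finger parallel gripper is mounted at the origin on a cart in front of the work surface, level with it; the furniture and walls round the work are solid. World frame = base frame: x ahead of the robot, y to its left, z up, the work surface at z = 0. Lengths are in mm, angles in degrees, forces in N, time in s.
With the tool pointing down it reaches from about 300 to 850 mm from the base axis. Payload 4.2 kg.
Tool frame: the origin (TCP) lies midway between the tips of the shut fingers; the grasp point (between the pads) lies 19 mm behind it (env.grasp_offset is the distance from the TCP to the grasp point, in mm); z points along the fingers, y is the line along which they close (so a half turn about z gives the same grasp; the last joint's range is limited). The gripper opens to 91 mm and grips with 3 to 60 N. Pads are 32 mm wide; open, the fingers measure 118 mm over their backs; the gripper's body (76 mm by 178 mm) begins 60 mm behind the grasp point.
Start: joints at [-78.381, 18.312, 89.639, -0, 72.044, -1.146], TCP at [127.055, -560.803, 213.976] pointing down, gripper open.
Joint ranges: [-177.97, 177.97], [-48.28, 115.42], [12.27, 149.76], [-77.06, 257.06], [2.81, 150.46], [-146.56, 146.56]. Speed limits (degrees/s): [147.25, 147.25, 180, 180, 180, 180].

INTERFACE

Orientations are given as [roll, pitch, yaw] about the fixed x, y, z axes, in that order (R = Rz(yaw) Ry(pitch) Rx(roll)).
In Python, from workcell import env, optics gives the robot as it stands. The module is installed in compiled form; this text tells all that it offers.
- The arm moves only by the tool send_rows, never from a script. Its argument "targets" is a list that holds one entry, the list of rows, each a list of 7 numbers: the turn, a rotation vector about the world's x, y, z scaled (see below), then the shift along the world's x, y, z scaled (see below), then the closure, from -1 (fully open) to 1 (shut). In form: [[[rx, ry, rz, x, y, z, gripper], ...]]. A call has 1 to 12 rows; each row shifts and turns the commanded pose from where the row before left it; what a row does not reach is not made up. The controller multiplies each number of a shift by 0.2 m and each number of a turn by pi/2 rad. A row lasts 1/10 s, in which the tool goes at most 50 mm and 8.59 degrees, less where a joint would pass 70% of its speed; a pose out of reach is approached as far as the arm can. A call with a number of a shift or a turn outside -1 to 1 is refused whole. A call with a gripper value outside its range is refused whole. The fingers move at their own pace and stop on an object; "grip_force" is the grip in N (left out, the last holds). Time passes only in rows, so rows that do not move let the fingers close. It gives the time, the measured TCP pose, the force, the opening and the grip force at its end, in the units of the state.
- env.state(): the state, without advancing time (a new reading comes with each control period).
- optics.grab_frame(name): name is "scene" or "top"; returns (picture, depth): 480x640x3 uint8, red, green, blue; 480x640 float32, mm along the optical axis (not along the pixel's ray), 0 where there is no reading.
- optics.camera_info(name): a dict with "camera_matrix" (3x3 intrinsics, pixels), "R" (3x3) and "t" (3): a world point X has camera coordinates R X + t. Camera axes: x right, y down, z forward; pixel columns grow to the right and rows downward; lengths in mm; the calibration is good to about 2 mm. A picture is of the moment at which its call begins. camera_info takes no time and is no camera call.
- env.job_done(): hands the job in; it is judged then, once.
Trained networks look in the newest picture that a camera, given by its name, has taken for a name from the list of things; names that differ only in an ending like _2 or _b are one class to them, and where a whole thing is asked for, a point or a joint stands for the part that bears it (a point fixed in the world has none). Each returns a list of dicts, best first, with "conf" (0 to 1); they miss things now and then, are a little off and sometimes report something else, mostly with a low value. They report only what shows in the picture. A call takes as long as a camera call. They do not tell look-alikes from the thing itself.
- optics.silhouettes(camera, name): "mask" (480x640 bool, what is visible of it) and "at" ([column, row] in pixels, amid what is visible of it).
- optics.place_of(camera, name): "at" ([column, row] in pixels: a listed point, or the origin of a listed thing).
The state is a dict: "time_s": time; "qpos": joint angles; "qvel": joint speeds; "effort": joint torques, N m; "ee_pos": TCP position; "ee_rot": TCP orientation; "force": force on the tool from outside, world axes, zero at the start; "torque": the same for the moment, N m; "gripper_width": finger opening in mm; "gripper_force": force on a finger pad.
Only numpy, scipy, OpenCV 4.12 (cv2) and the standard library are available. Lean on these libraries where they do the work, as an engineer would, in place of code of your own. Each camera call takes 0.05 s, during which the arm holds its last target. There are 200 camera calls.

## Working session

There is one attempt and no reset: what is moved stays moved. The work goes in short steps, Python scripts to look and compute and a tool call to move; the robot and the scene stay as the last step left them, time stands still between calls to the robot, and variables do not carry over. Pictures are saved under pics/ and viewed, at most 14 in all, crops included, and the job is handed in when it is done.

Besides the shell and the picture viewer there is one more tool, called after "Emit:" by a JSON object that holds its "fn" and its "kwargs". send_rows: Moves the arm, as the interface text tells. Its arguments: {"type":"object","properties":{"targets":{"type":"array"},"grip_force":{"type":"number"}},"required":["targets"]}

```bash
mkdir -p pics
cat > h.py <<'E'
import numpy as np, cv2
from workcell import env, optics
def ray(cam,px,z):
    c=optics.camera_info(cam);K=np.array(c["camera_matrix"]);R=np.array(c["R"]);t=np.array(c["t"]).ravel()
    d=R.T@np.linalg.inv(K)@np.array([px[0],px[1],1.]);o=-R.T@t
    return o+d*(z-o[2])/d[2]
def cloud(cam,dep,mask):
    c=optics.camera_info(cam);K=np.array(c["camera_matrix"]);R=np.array(c["R"]);t=np.array(c["t"]).ravel()
    v,u=np.nonzero(mask&(dep>0));z=dep[v,u]
    p=np.linalg.inv(K)@np.vstack([u*z,v*z,z]);return (R.T@(p-t[:,None])).T
def save(cam,name):
    im,d=optics.grab_frame(cam);cv2.imwrite(f"pics/{name}.png",im[:,:,::-1]);return im,d
E
python3 - <<'E'
from h import *
np.set_printoptions(precision=1,suppress=True)
H=dict(white_jar_mid=62,tan_jar_mid=62,red_bottle_mid=42,black_bottle_mid=39,caddy=0,ring_back=6,park=0,out_tray=0,weigh_mid=24,flask_mid=51)
for cam in("top","scene"):
    im,d=save(cam,cam+"0")
    c=optics.camera_info(cam);print(cam,"pos",-np.array(c["R"]).T@np.array(c["t"]).ravel())
    for n,z in H.items():
        for r in optics.place_of(cam,n)[:3]:
            print(n,round(r["conf"],2),np.array(r["at"]),ray(cam,r["at"],z))
print(env.state())
E
```

```text
top pos [ 253.5  -16.9 1481.9]
white_jar_mid 0.87 [347.6 233.1] [ 551.8 -125.2   62. ]
tan_jar_mid 0.83 [449.5 307.1] [ 344.3 -394.6   62. ]
tan_jar_mid 0.67 [380.7 235.2] [ 544.7 -216.7   62. ]
tan_jar_mid 0.6 [428.8 196. ] [ 655.3 -356.3   62. ]
red_bottle_mid 0.58 [362.9 219.6] [ 594.4 -171.    42. ]
black_bottle_mid 0.63 [397.1 287.2] [ 402.4 -259.4   39. ]
black_bottle_mid 0.6 [348.  230.1] [ 565.3 -128.4   39. ]
black_bottle_mid 0.48 [377.8 237.1] [ 544.1 -211.6   39. ]
caddy 0.8 [365.5 232.4] [ 566.2 -181.8    0. ]
caddy 0.7 [343.3 287.7] [ 407.1 -113.5    0. ]
caddy 0.48 [445.7 246.3] [ 522.3 -411.3    0. ]
ring_back 0.95 [362.6 219.2] [ 604.1 -174.     6. ]
park 0.87 [201.8 260.1] [491.7 288.5   0. ]
out_tray 0.97 [444.8 245.1] [ 525.8 -408.9    0. ]
flask_mid 0.68 [155.1 185. ] [700.7 415.7  51. ]
scene pos [-596.7 -568.   825.5]
white_jar_mid 0.71 [371.2 248.4] [ 570.7 -119.8   62. ]
tan_jar_mid 0.79 [450.6 330.3] [ 346.5 -398.    62. ]
tan_jar_mid 0.72 [403.5 261.9] [ 550.2 -217.1   62. ]
red_bottle_mid 0.49 [394.  253.4] [ 607.3 -171.3   42. ]
black_bottle_mid 0.78 [397.5 305.9] [ 401.  -259.8   39. ]
caddy 0.68 [389.2 274. ] [ 569.5 -176.     0. ]
ring_back 0.6 [392.8 263.7] [ 611.9 -169.2    6. ]
out_tray 0.73 [476.2 307.5] [ 536.4 -414.7    0. ]
weigh_mid 0.55 [338.2 291. ] [ 406.2 -105.    24. ]
flask_mid 0.21 [398.6 305.2] [ 389.5 -265.8   51. ]
{'time_s': 1.1, 'qpos': array([-78.4,  18.3,  89.6,  -0. ,  72. ,  -1.1]), 'qvel': array([-0. ,  0.1, -0. ,  0. , -0. ,  0. ]), 'effort': array([  0. , -41.2, -23.2,   0.1,   0. ,  -0. ]), 'ee_pos': array([ 127. , -560.8,  214. ]), 'ee_rot': array([180. ,   0. ,  12.8]), 'force': array([ 0.6,  0.9, -0.2]), 'torque': array([-0., -0.,  0.]), 'gripper_force': 0.0, 'gripper_width': 91.37924843030702}
```

View pics/top0.png

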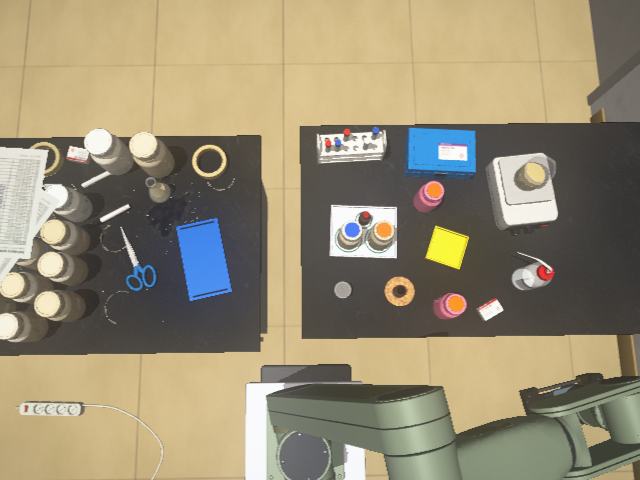

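View pics/scene0.png

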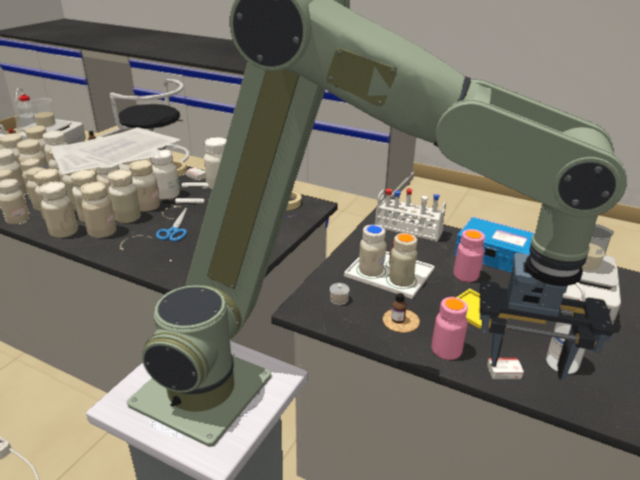

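Top view: the white caddy is at about (363,232), with the blue-stickered white jar at (350,230) and the orange-stickered tan jar at (382,230). The red bottle is behind them at (365,217). The black bottle is on its coaster at (399,290), the yellow tray at (447,247), the mat at (204,259), and the pink look-alikes at (430,195) and (451,305). The scene view agrees. Next I refine the positions using colour and depth.

Run:
```python
from h import *
np.set_printoptions(precision=1,suppress=True)
im,d=optics.grab_frame("top");hsv=cv2.cvtColor(im,cv2.COLOR_RGB2HSV)
def blob(lo,hi,box,name,z,red=False):
    m=cv2.inRange(hsv,lo,hi); 
    k=np.zeros_like(m);x0,y0,x1,y1=box;k[y0:y1,x0:x1]=m[y0:y1,x0:x1]
    n,l,s,c=cv2.connectedComponentsWithStats(k);i=1+np.argmax(s[1:,4]);mm=l==i
    P=cloud("top",d,mm);pts=np.argwhere(mm)[:,::-1].astype(np.float32)
    w=np.array([ray("top",p,z)[:2] for p in pts],np.float32)
    print(name,s[i,4],c[i],"ray",ray("top",c[i],z),"zmed",np.median(P[:,2]),"rect",cv2.minAreaRect(w))
    return mm
blob((105,120,80),(125,255,255),(335,215,365,250),"bluesticker",131)
blob((5,120,120),(20,255,255),(370,215,400,250),"orangesticker",131)
blob((0,120,60),(8,255,255),(355,205,375,225),"redcap",78)
blob((100,150,60),(125,255,255),(165,210,240,305),"mat",3)
blob((24,150,100),(35,255,255),(420,220,475,275),"tray",6)
blob((0,0,150),(179,50,255),(320,200,405,262),"caddy",13)
blob((5,60,100),(22,255,255),(380,270,420,310),"cork",3)
for n in("black_bottle_mid","red_bottle_mid","white_jar_mid","tan_jar_mid"):
    for r in optics.silhouettes("top",n)[:3]:
        P=cloud("top",d,r["mask"]);t=P[P[:,2]>P[:,2].max()-8]
        print(n,round(r["conf"],2),r["at"],"zmax",P[:,2].max(),"top mean",t.mean(0),len(t))
m=np.zeros((480,640),bool);m[280:300,390:410]=1
P=cloud("top",d,m);t=P[P[:,2]>66];print("blackcap",t.mean(0),t.min(0),t.max(0),len(t))
cv2.imwrite("pics/crop1.png",cv2.resize(im[185:325,320:480,::-1],None,fx=4.5,fy=4.2,interpolation=cv2.INTER_CUBIC))
```

```text
bluesticker 163 [351.8 229.4] ray [ 547.1 -131.4  131. ] zmed 132.42120426171527 rect ((546.9257202148438, -131.81256103515625), (36.959842681884766, 35.076595306396484), 89.24225616455078)
orangesticker 175 [383.6 229.5] ray [ 545.7 -215.2  131. ] zmed 132.0506323710065 rect ((545.8430786132812, -214.9716796875), (37.263423919677734, 38.49846267700195), 43.98765563964844)
redcap 33 [365.2 214.3] ray [ 600.8 -174.    78. ] zmed 75.9301666892938 rect ((600.212890625, -173.4496612548828), (16.665082931518555, 14.18044662475586), 89.24729919433594)Traceback (most recent call last):
  File "<stdin>", line 15, in <module>
  File "<stdin>", line 9, in blob
  File "h.py", line 4, in ray
    c=optics.camera_info(cam);K=np.array(c["camera_matrix"]);R=np.array(c["R"]);t=np.array(c["t"]).ravel()
ValueError: time passes only in moves, steps and waits
```

View pics/crop1.png

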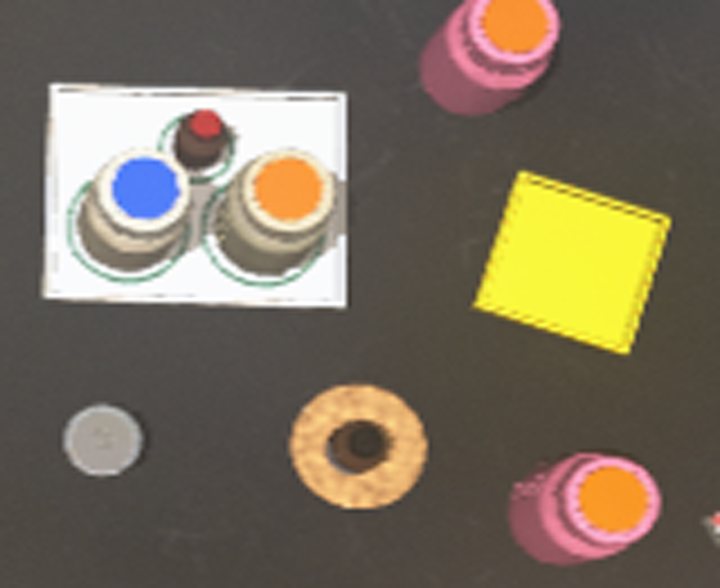

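The caddy centre is about (568,-173) with yaw -2.6°, which puts the rings where the jars and red cap were measured. Setting out to above the white jar.

Emit:
{"fn": "send_rows", "kwargs": {"targets": [[[0, 0, 0.0858, 0.15, 0.154, 0, -1], [0, 0, 0.0858, 0.15, 0.154, 0, -1], [0, 0, 0.0858, 0.15, 0.154, 0, -1], [0, 0, 0.0858, 0.15, 0.154, 0, -1], [0, 0, 0.0858, 0.15, 0.154, 0, -1], [0, 0, 0.0858, 0.15, 0.154, 0, -1], [0, 0, 0.0858, 0.15, 0.154, 0, -1], [0, 0, 0.0858, 0.15, 0.154, 0, -1], [0, 0, 0.0858, 0.15, 0.154, 0, -1], [0, 0, 0.0858, 0.15, 0.154, 0, -1], [0, 0, 0, 0.15, 0.154, 0, -1], [0, 0, 0, 0.15, 0.154, 0, -1]]], "grip_force": 20}}

```text
time_s: 2.4
ee_pos: [488.1, -189.7, 214.2]
ee_rot: [180.0, 0.0, 90.0]
force: [0.8, -0.7, 0.6]
gripper_width: 91.0
gripper_force: 0.0
```

Emit:
{"fn": "send_rows", "kwargs": {"targets": [[[0, 0, 0, 0.15, 0.15, 0, -1], [0, 0, 0, 0.15, 0.15, 0, -1], [0, 0, 0, 0, 0, -0.15, -1], [0, 0, 0, 0, 0, -0.15, -1], [0, 0, 0, 0, 0, 0, -1]]]}}

```text
time_s: 2.9
ee_pos: [544.4, -130.0, 150.2]
ee_rot: [-179.5, -0.1, 90.0]
force: [-1.2, -0.2, -0.7]
gripper_width: 90.9
gripper_force: 0.0
```

```bash
python3 -c "
from h import *
im,_=save('scene','s1');cv2.imwrite('pics/s1c.png',cv2.resize(im[150:350,290:530,::-1],None,fx=3,fy=3))
im,_=save('top','t1');cv2.imwrite('pics/t1c.png',cv2.resize(im[150:350,290:530,::-1],None,fx=3,fy=3))
print(env.state())"
```

```text
{'time_s': 3.0, 'qpos': array([-1.46641267e+01,  1.97501521e+01,  9.65487559e+01,  4.74186503e-03,
        6.37167096e+01, -1.46433783e+01]), 'qvel': array([-0.41940605, -1.47768054, -2.1666118 ,  0.03608379, -0.18689596,
        0.02277264]), 'effort': array([ 2.49022124e-01, -3.93976271e+01, -2.04586834e+01,  6.67451438e-02,
        1.14601767e-01, -1.93486347e-03]), 'ee_pos': array([ 547.15539335, -131.26447971,  154.2802164 ]), 'ee_rot': array([-1.79985964e+02, -8.06113072e-03,  8.99771502e+01]), 'force': array([ 0.75457159, -0.27594103,  0.87533398]), 'torque': array([-0.05282328, -0.13269318, -0.04052121]), 'gripper_force': 0.0, 'gripper_width': 91.00647601908378}
```

View pics/s1c.png

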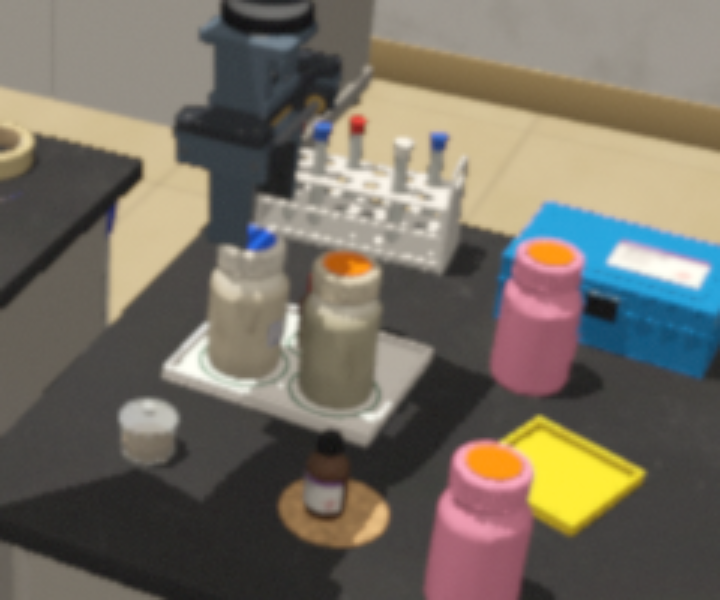

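The scene crop shows the fingers straddling the white jar: front finger at crop (230,200), back finger at (285,175), sticker at (262,238). Descending onto the cap.

Emit:
{"fn": "send_rows", "kwargs": {"targets": [[[0, 0, 0, 0, 0, -0.105, -1], [0, 0, 0, 0, 0, -0.105, -1], [0, 0, 0, 0, 0, 0, -1], [0, 0, 0, 0, 0, 0, 1], [0, 0, 0, 0, 0, 0, 1], [0, 0, 0, 0, 0, 0, 1], [0, 0, 0, 0, 0, 0, 1], [0, 0, 0, 0, 0, 0, 1], [0, 0, 0, 0, 0, 0, 1]]], "grip_force": 25}}

```text
time_s: 3.9
ee_pos: [547.0, -131.3, 112.5]
ee_rot: [180.0, 0.0, 90.0]
force: [-1.5, -0.2, 3.6]
gripper_width: 53.6
gripper_force: 25.0
```

Emit:
{"fn": "send_rows", "kwargs": {"targets": [[[0, 0, 0, 0, 0, 0.05, 1], [0, 0, 0, 0, 0, 0.12, 1], [0, 0, 0, 0, 0, 0.15, 1], [0, 0, 0, 0, 0, 0.15, 1], [0, 0, 0, 0, 0, 0.06, 1]]]}}

```text
time_s: 4.4
ee_pos: [548.3, -131.4, 220.9]
ee_rot: [179.7, 0.1, 90.0]
force: [0.5, -0.2, -2.7]
gripper_width: 53.9
gripper_force: 24.9
```

Emit:
{"fn": "send_rows", "kwargs": {"targets": [[[0, 0, 0, 0, 0.06, 0, 1], [0, 0, 0, 0, 0.12, 0, 1], [0, 0, 0, 0, 0.2, 0, 1], [0, 0, 0, 0, 0.2, 0, 1], [0, 0, 0, 0, 0.2, 0, 1], [0, 0, 0, 0, 0.2, 0, 1], [0, 0, 0, 0, 0.2, 0, 1], [0, 0, 0, 0, 0.2, 0, 1], [0, 0, 0, 0, 0.2, 0, 1], [0, 0, 0, 0, 0.2, 0, 1], [0, 0, 0, 0.01, 0.2, 0, 1], [0, 0, 0, 0, 0.1, 0, 1]]]}}

```text
time_s: 5.6
ee_pos: [547.3, 288.5, 215.3]
ee_rot: [-179.8, -0.0, 90.1]
force: [0.4, 0.2, -4.4]
gripper_width: 53.5
gripper_force: 24.9
```

Emit:
{"fn": "send_rows", "kwargs": {"targets": [[[0, 0, 0, 0, 0.05, -0.05, 1], [0, 0, 0, 0, 0, -0.15, 1], [0, 0, 0, 0, 0, -0.15, 1], [0, 0, 0, 0, 0, -0.1, 1], [0, 0, 0, 0, 0, -0.05, 1], [0, 0, 0, 0, 0, -0.02, 1], [0, 0, 0, 0, 0, 0, 1], [0, 0, 0, 0, 0, 0, 1]]]}}

```text
time_s: 6.4
ee_pos: [549.8, 294.9, 115.0]
ee_rot: [179.9, -0.1, 90.0]
force: [-0.3, -0.2, -3.8]
gripper_width: 54.0
gripper_force: 24.9
```

Emit:
{"fn": "send_rows", "kwargs": {"targets": [[[0, 0, 0, 0, 0, -0.015, 1], [0, 0, 0, 0, 0, -0.013, 1], [0, 0, 0, 0, 0, 0, 1], [0, 0, 0, 0, 0, 0, 1]]]}}

```text
time_s: 6.8
ee_pos: [549.5, 295.3, 109.5]
ee_rot: [179.9, -0.1, 90.0]
force: [-0.9, 1.0, 3.2]
gripper_width: 53.8
gripper_force: 25.0
```

Emit:
{"fn": "send_rows", "kwargs": {"targets": [[[0, 0, 0, 0, 0, 0, -1], [0, 0, 0, 0, 0, 0, -1], [0, 0, 0, 0, 0, 0, -1], [0, 0, 0, 0, 0, 0, -1], [0, 0, 0, 0, 0, 0, -1], [0, 0, 0, 0, 0, 0, -1], [0, 0, 0, 0, 0, 0.1, -1], [0, 0, 0, 0, 0, 0.2, -1], [0, 0, 0, -0.02, 0, 0.12, -1]]]}}

```text
time_s: 7.7
ee_pos: [546.1, 295.2, 194.7]
ee_rot: [179.8, -0.1, 90.0]
force: [0.1, -0.5, -0.3]
gripper_width: 91.2
gripper_force: 0.0
```

Emit:
{"fn": "send_rows", "kwargs": {"targets": [[[0, 0, 0, 0, -0.15, 0, -1], [0, 0, 0, 0, -0.22, 0, -1], [0, 0, 0, 0, -0.22, 0, -1], [0, 0, 0, 0, -0.22, 0, -1], [0, 0, 0, 0, -0.22, 0, -1], [0, 0, 0, 0, -0.22, 0, -1], [0, 0, 0, 0, -0.22, 0, -1], [0, 0, 0, 0, -0.22, 0, -1], [0, 0, 0, 0, -0.22, 0, -1], [0, 0, 0, 0, -0.22, 0, -1], [0, 0, 0, 0, -0.22, 0, -1], [0, 0, 0, 0, -0.2, 0, -1]]]}}

```text
time_s: 8.9
ee_pos: [544.8, -217.3, 192.5]
ee_rot: [180.0, 0.0, 90.0]
force: [0.3, 0.4, 0.2]
gripper_width: 91.1
gripper_force: 0.0
```

Emit:
{"fn": "send_rows", "kwargs": {"targets": [[[0, 0, 0, 0, 0, -0.1, -1], [0, 0, 0, 0, 0, -0.1, -1], [0, 0, 0, 0, 0, 0, -1], [0, 0, 0, 0, 0, 0, -1]]]}}

```text
time_s: 9.3
ee_pos: [545.1, -215.2, 152.5]
ee_rot: [-180.0, -0.0, 90.0]
force: [0.7, -0.0, 0.2]
gripper_width: 91.3
gripper_force: 0.0
```

```bash
python3 -c "
from h import *
im,d=save('top','t2');hsv=cv2.cvtColor(im,cv2.COLOR_RGB2HSV)
m=cv2.inRange(hsv,(100,120,80),(125,255,255))
b=im[200:310,150:260];cv2.imwrite('pics/t2c.png',cv2.resize(b[:,:,::-1],None,fx=4,fy=4))
mm=np.zeros((480,640),bool);mm[180:320,140:260]=1
P=cloud('top',d,mm);t=P[(P[:,2]>118)&(P[:,1]<340)&(P[:,1]>240)&(P[:,0]<600)&(P[:,0]>500)];print('white',t.mean(0),t.min(0),t.max(0))
print(env.state()['ee_pos'])"
```

```text
white [547.86421445 293.75187677 128.11803307] [521.35876262 268.15980317 118.01647049] [574.59401845 321.92380328 137.55395897]
[ 545.62677945 -215.18989772  153.26228241]
```

View pics/t2.png

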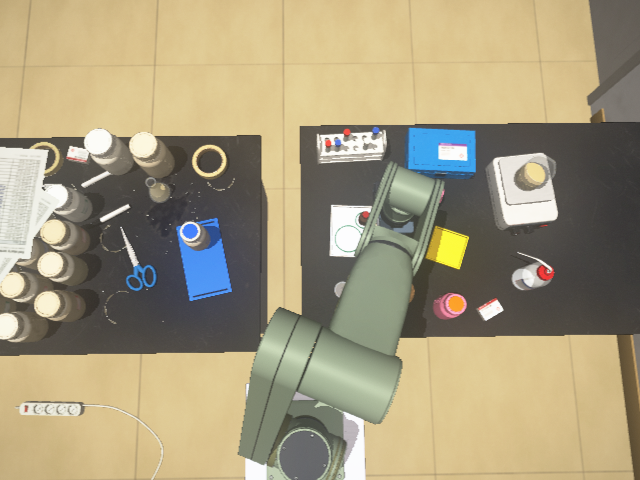

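The white jar stands upright on the far half of the mat at pixel (191,233), and the red bottle at (364,217) has not moved. The gripper is over the tan jar, so I grip it now.

Emit:
{"fn": "send_rows", "kwargs": {"targets": [[[0, 0, 0, 0, 0, -0.1, -1], [0, 0, 0, 0, 0, -0.1, -1], [0, 0, 0, 0, 0, 0, -1], [0, 0, 0, 0, 0, 0, -1], [0, 0, 0, 0, 0, 0, 1], [0, 0, 0, 0, 0, 0, 1], [0, 0, 0, 0, 0, 0, 1], [0, 0, 0, 0, 0, 0, 1], [0, 0, 0, 0, 0, 0, 1], [0, 0, 0, 0, 0, 0, 1]]]}}

```text
time_s: 10.35
ee_pos: [544.9, -215.3, 112.6]
ee_rot: [-180.0, 0.0, 90.0]
force: [-0.9, -0.2, 1.8]
gripper_width: 54.2
gripper_force: 24.9
```

Emit:
{"fn": "send_rows", "kwargs": {"targets": [[[0, 0, 0, 0, 0, 0.05, 1], [0, 0, 0, 0, 0, 0.12, 1], [0, 0, 0, 0, 0, 0.15, 1], [0, 0, 0, 0, 0, 0.15, 1], [0, 0, 0, 0, 0, 0.06, 1]]]}}

```text
time_s: 10.85
ee_pos: [546.2, -215.6, 221.4]
ee_rot: [179.7, 0.1, 90.0]
force: [0.8, -0.7, -3.5]
gripper_width: 54.3
gripper_force: 24.8
```

Emit:
{"fn": "send_rows", "kwargs": {"targets": [[[0, 0, 0, 0, 0.06, 0, 1], [0, 0, 0, -0.045, 0.13, 0, 1], [0, 0, 0, -0.045, 0.22, 0, 1], [0, 0, 0, -0.045, 0.22, 0, 1], [0, 0, 0, -0.045, 0.22, 0, 1], [0, 0, 0, -0.045, 0.22, 0, 1], [0, 0, 0, -0.045, 0.22, 0, 1], [0, 0, 0, -0.045, 0.22, 0, 1], [0, 0, 0, -0.045, 0.22, 0, 1], [0, 0, 0, -0.045, 0.22, 0, 1], [0, 0, 0, -0.045, 0.22, 0, 1], [0, 0, 0, -0.045, 0.2, 0, 1]]]}}

```text
time_s: 12.05
ee_pos: [443.5, 260.8, 216.3]
ee_rot: [-179.8, 0.1, 90.0]
force: [1.2, -0.1, -2.8]
gripper_width: 53.8
gripper_force: 24.8
```

Emit:
{"fn": "send_rows", "kwargs": {"targets": [[[0, 0, 0, -0.02, 0.065, -0.05, 1], [0, 0, 0, 0, 0, -0.15, 1], [0, 0, 0, 0, 0, -0.15, 1], [0, 0, 0, 0, 0, -0.1, 1], [0, 0, 0, 0, 0, -0.05, 1], [0, 0, 0, 0, 0, -0.02, 1], [0, 0, 0, 0, 0, 0, 1], [0, 0, 0, 0, 0, 0, 1]]]}}

```text
time_s: 12.85
ee_pos: [442.7, 272.1, 115.2]
ee_rot: [179.9, -0.1, 90.0]
force: [0.6, 0.6, -4.3]
gripper_width: 53.9
gripper_force: 24.8
```

Emit:
{"fn": "send_rows", "kwargs": {"targets": [[[0, 0, 0, 0, 0, -0.015, 1], [0, 0, 0, 0, 0, -0.013, 1], [0, 0, 0, 0, 0, 0, 1], [0, 0, 0, 0, 0, 0, 1], [0, 0, 0, 0, 0, 0, -1], [0, 0, 0, 0, 0, 0, -1], [0, 0, 0, 0, 0, 0, -1], [0, 0, 0, 0, 0, 0, -1], [0, 0, 0, 0, 0, 0, -1], [0, 0, 0, 0, 0, 0, -1]]]}}

```text
time_s: 13.85
ee_pos: [442.0, 271.7, 108.7]
ee_rot: [-180.0, 0.0, 90.0]
force: [0.1, 0.8, -0.3]
gripper_width: 91.1
gripper_force: 0.0
```

Emit:
{"fn": "send_rows", "kwargs": {"targets": [[[0, 0, 0, 0, 0, 0.1, -1], [0, 0, 0, 0, 0, 0.2, -1], [0, 0, 0, 0, 0, 0.12, -1], [0, 0, 0, 0, 0, 0, -1]]]}}

```text
time_s: 14.25
ee_pos: [444.1, 273.0, 196.5]
ee_rot: [179.6, -0.2, 90.0]
force: [-0.4, -0.1, 0.1]
gripper_width: 91.5
gripper_force: 0.0
```

Emit:
{"fn": "send_rows", "kwargs": {"targets": [[[0, 0, -0.083, 0.066, -0.186, 0, -1], [0, 0, -0.083, 0.066, -0.186, 0, -1], [0, 0, -0.083, 0.066, -0.186, 0, -1], [0, 0, -0.083, 0.066, -0.186, 0, -1], [0, 0, -0.083, 0.066, -0.186, 0, -1], [0, 0, -0.083, 0.066, -0.186, 0, -1], [0, 0, -0.083, 0.066, -0.186, 0, -1], [0, 0, -0.083, 0.066, -0.186, 0, -1], [0, 0, -0.083, 0.066, -0.186, 0, -1], [0, 0, -0.083, 0.066, -0.186, 0, -1], [0, 0, -0.083, 0.066, -0.186, 0, -1], [0, 0, -0.083, 0.066, -0.186, 0, -1]]]}}

```text
time_s: 15.45
ee_pos: [600.2, -176.1, 191.3]
ee_rot: [-180.0, 0.1, 0.0]
force: [0.8, -0.4, -0.1]
gripper_width: 91.5
gripper_force: 0.0
```

Emit:
{"fn": "send_rows", "kwargs": {"targets": [[[0, 0, 0, 0, 0, -0.15, -1], [0, 0, 0, 0, 0, -0.15, -1], [0, 0, 0, 0, 0, -0.1, -1], [0, 0, 0, 0, 0, 0, -1], [0, 0, 0, 0, 0, 0, -1]]]}}

```text
time_s: 15.95
ee_pos: [600.2, -174.6, 112.2]
ee_rot: [-180.0, 0.1, 0.3]
force: [0.1, 0.4, 0.3]
gripper_width: 91.5
gripper_force: 0.0
```

```bash
python3 -c "
from h import *
im,d=save('top','t3');print(env.state()['ee_pos'],env.state()['ee_rot'])
P=cloud('top',d,np.ones((480,640),bool));
for n,x,y in(('white',550,295),('tan',442,272)):
  t=P[(P[:,2]>118)&(P[:,2]<140)&(abs(P[:,1]-y)<50)&(abs(P[:,0]-x)<50)];print(n,t.mean(0),t.min(0),t.max(0))
im,d=save('scene','s3');a=cv2.resize(im[180:330,300:500,::-1],None,fx=4,fy=4);cv2.imwrite('pics/s3c.png',a)
"
```

```text
[ 600.97183868 -174.67859745  113.35338979] [ 1.79977223e+02 -5.64521955e-02  3.53794337e-01]
white [547.89096688 293.62803884 128.35540727] [521.44002213 267.71731313 118.37346345] [574.58826867 322.04729256 137.60829255]
tan [442.18883369 272.12739739 128.07028644] [416.43070849 245.75411562 118.23080203] [469.63363492 300.62892987 137.29012004]
```

View pics/s3c.png

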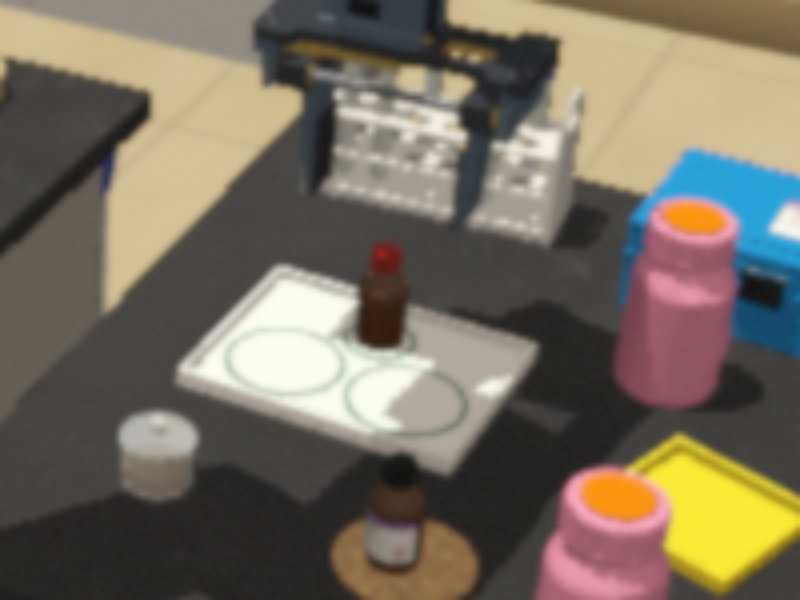

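Both jars are upright on the mat. The crop shows the red bottle at (383,300) between the open fingers' lanes. Descending along the bottle.

Emit:
{"fn": "send_rows", "kwargs": {"targets": [[[0, 0, 0, 0, 0, -0.15, -1], [0, 0, 0, 0, 0, -0.15, -1], [0, 0, 0, 0, 0, -0.15, -1], [0, 0, 0, 0, 0, 0, -1], [0, 0, 0, 0, 0, 0, -1], [0, 0, 0, 0, 0, 0, 0], [0, 0, 0, 0, 0, 0, 0.5], [0, 0, 0, 0, 0, 0, 1], [0, 0, 0, 0, 0, 0, 1], [0, 0, 0, 0, 0, 0, 1], [0, 0, 0, 0, 0, 0, 1], [0, 0, 0, 0, 0, 0, 1]]], "grip_force": 12}}

```text
time_s: 17.25
ee_pos: [600.4, -174.6, 22.7]
ee_rot: [180.0, 0.0, 0.3]
force: [0.4, -0.1, 0.3]
gripper_width: 38.0
gripper_force: 0.0
```

Emit:
{"fn": "send_rows", "kwargs": {"targets": [[[0, 0, 0, 0, 0, 0, 1], [0, 0, 0, 0, 0, 0, 1], [0, 0, 0, 0, 0, 0.1, 1], [0, 0, 0, 0, 0, 0.2, 1], [0, 0, 0, 0, 0, 0.2, 1], [0, 0, 0, 0, 0, 0.2, 1], [0, 0, 0, 0, 0, 0, 1], [0, 0, 0, 0, 0, 0, 1]]]}}

```text
time_s: 18.05
ee_pos: [600.6, -174.6, 163.6]
ee_rot: [180.0, -0.1, 0.3]
force: [-0.0, 0.5, -1.6]
gripper_width: 31.8
gripper_force: 12.0
```

Emit:
{"fn": "send_rows", "kwargs": {"targets": [[[0, 0, 0, -0.02, -0.06, 0, 1], [0, 0, 0, -0.06, -0.17, 0, 1], [0, 0, 0, -0.06, -0.18, 0, 1], [0, 0, 0, -0.06, -0.18, 0, 1], [0, 0, 0, -0.06, -0.18, 0, 1], [0, 0, 0, -0.06, -0.18, 0, 1], [0, 0, 0, -0.06, -0.17, 0, 1], [0, 0, 0, -0.03, -0.07, 0, 1], [0, 0, 0, 0, 0, 0, 1], [0, 0, 0, 0, 0, 0, 1]]]}}

```text
time_s: 19.05
ee_pos: [518.1, -411.7, 161.6]
ee_rot: [-179.9, 0.1, 0.3]
force: [-0.7, -0.2, 0.3]
gripper_width: 32.3
gripper_force: 12.0
```

Emit:
{"fn": "send_rows", "kwargs": {"targets": [[[0, 0, 0, 0, 0, -0.15, 1], [0, 0, 0, 0, 0, -0.15, 1], [0, 0, 0, 0, 0, -0.15, 1], [0, 0, 0, 0, 0, -0.15, 1], [0, 0, 0, 0, 0, -0.07, 1], [0, 0, 0, 0, 0, 0, 1], [0, 0, 0, 0, 0, 0, 1]]]}}

```text
time_s: 19.75
ee_pos: [519.5, -412.4, 29.8]
ee_rot: [179.9, -0.1, 0.4]
force: [0.1, 0.3, -0.5]
gripper_width: 32.0
gripper_force: 12.0
```

Lowering the last 10 mm, then releasing with only a partial opening.

Emit:
{"fn": "send_rows", "kwargs": {"targets": [[[0, 0, 0, 0, 0, -0.025, 1], [0, 0, 0, 0, 0, -0.02, 1], [0, 0, 0, 0, 0, -0.005, 1], [0, 0, 0, 0, 0, 0, 1], [0, 0, 0, 0, 0, 0, 1]]]}}

```text
time_s: 20.25
ee_pos: [518.8, -412.9, 19.6]
ee_rot: [180.0, -0.1, 0.3]
force: [-0.7, 0.3, 4.3]
gripper_width: 31.8
gripper_force: 12.0
```

Emit:
{"fn": "send_rows", "kwargs": {"targets": [[[0, 0, 0, 0, 0, 0, 0.0], [0, 0, 0, 0, 0, 0, -0.3], [0, 0, 0, 0, 0, 0, -0.3], [0, 0, 0, 0, 0, 0, -0.3], [0, 0, 0, 0, 0, 0, -0.3], [0, 0, 0, 0, 0, 0, -0.3], [0, 0, 0, 0, 0, 0.15, -0.3], [0, 0, 0, 0, 0, 0.2, -0.3], [0, 0, 0, 0, 0, 0.2, -0.3], [0, 0, 0, 0, 0, 0.2, -1], [0, 0, 0, 0, 0, 0, -1]]]}}

```text
time_s: 21.35
ee_pos: [521.3, -414.9, 175.9]
ee_rot: [179.5, -0.6, 0.3]
force: [0.0, -0.1, 1.4]
gripper_width: 72.3
gripper_force: 0.0
```

Emit:
{"fn": "send_rows", "kwargs": {"targets": [[[0, 0, 0.0906, -0.058, 0.067, 0, -1], [0, 0, 0.0906, -0.058, 0.067, 0, -1], [0, 0, 0.0906, -0.058, 0.067, 0, -1], [0, 0, 0.0906, -0.058, 0.067, 0, -1], [0, 0, 0.0906, -0.058, 0.067, 0, -1], [0, 0, 0.0906, -0.058, 0.067, 0, -1], [0, 0, 0.0906, -0.058, 0.067, 0, -1], [0, 0, 0.0906, -0.058, 0.067, 0, -1], [0, 0, 0.0906, -0.058, 0.067, 0, -1], [0, 0, 0.0906, -0.058, 0.067, 0, -1], [0, 0, 0.0906, -0.058, 0.067, 0, -1], [0, 0, 0, 0, 0, -0.1, -1]]]}}

```text
time_s: 22.55
ee_pos: [390.5, -264.5, 150.1]
ee_rot: [179.8, 0.1, 90.2]
force: [0.5, -0.4, 0.1]
gripper_width: 91.3
gripper_force: 0.0
```

Emit:
{"fn": "send_rows", "kwargs": {"targets": [[[0, 0, 0, 0, 0, -0.1, -1], [0, 0, 0, 0, 0, -0.1, -1], [0, 0, 0, 0, 0, 0, -1], [0, 0, 0, 0, 0, 0, -1]]]}}

```text
time_s: 22.95
ee_pos: [390.8, -265.2, 108.7]
ee_rot: [-180.0, -0.0, 90.0]
force: [-0.4, 0.2, -0.3]
gripper_width: 91.5
gripper_force: 0.0
```

```bash
python3 -c "
from h import *
im,d=save('top','t4');print(env.state()['ee_pos'],env.state()['ee_rot'])
P=cloud('top',d,np.ones((480,640),bool));
for n,x,y,lo,hi in(('red',519,-413,66,85),('weigh',407,-113,40,60)):
  t=P[(P[:,2]>lo)&(P[:,2]<hi)&(abs(P[:,1]-y)<45)&(abs(P[:,0]-x)<45)];print(n,len(t),len(t) and t.mean(0))
im,d=save('scene','s4');a=cv2.resize(im[220:370,300:500,::-1],None,fx=4,fy=4);cv2.imwrite('pics/s4c.png',a)
"
```

```text
[ 391.2691962  -265.48142696  109.33164546] [1.79950444e+02 2.97334611e-02 9.00387718e+01]
red 43 [ 518.99881278 -412.05679064   74.0871345 ]
weigh 28 [ 399.20243764 -113.19471262   43.63326684]
```

View pics/s4c.png

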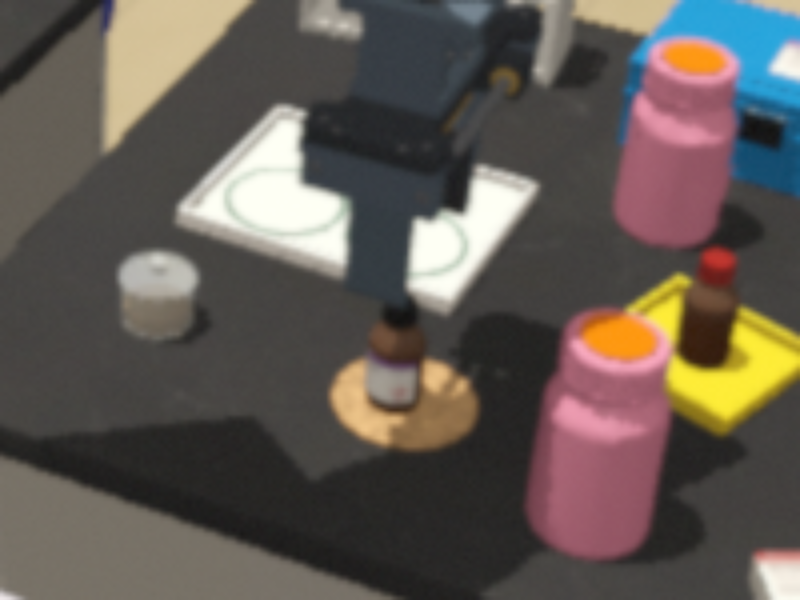

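The red bottle stands in the yellow tray at crop (708,310), and the gripper is over the black bottle at (397,365). Descending to grip it.

Emit:
{"fn": "send_rows", "kwargs": {"targets": [[[0, 0, 0, 0, 0, -0.15, -1], [0, 0, 0, 0, 0, -0.15, -1], [0, 0, 0, 0, 0, -0.145, -1], [0, 0, 0, 0, 0, 0, -1], [0, 0, 0, 0, 0, 0, -1], [0, 0, 0, 0, 0, 0, 0], [0, 0, 0, 0, 0, 0, 0.2], [0, 0, 0, 0, 0, 0, 1], [0, 0, 0, 0, 0, 0, 1], [0, 0, 0, 0, 0, 0, 1], [0, 0, 0, 0, 0, 0, 1], [0, 0, 0, 0, 0, 0, 1]]], "grip_force": 12}}

```text
time_s: 24.25
ee_pos: [390.8, -265.2, 19.8]
ee_rot: [180.0, -0.0, 90.0]
force: [0.1, -0.3, -0.8]
gripper_width: 37.9
gripper_force: 0.0
```

Emit:
{"fn": "send_rows", "kwargs": {"targets": [[[0, 0, 0, 0, 0, 0, 1], [0, 0, 0, 0, 0, 0, 1], [0, 0, 0, 0, 0, 0.1, 1], [0, 0, 0, 0, 0, 0.2, 1], [0, 0, 0, 0, 0, 0.2, 1], [0, 0, 0, 0, 0, 0.15, 1], [0, 0, 0, 0, 0, 0, 1], [0, 0, 0, 0, 0, 0, 1]]]}}

```text
time_s: 25.05
ee_pos: [390.7, -265.1, 149.9]
ee_rot: [180.0, 0.0, 90.0]
force: [-0.3, 1.3, -1.3]
gripper_width: 31.9
gripper_force: 11.9
```

```bash
python3 -c "
from h import *
im,d=optics.grab_frame('top');hsv=cv2.cvtColor(im,cv2.COLOR_RGB2HSV);s=env.state();print(s['ee_pos'],s['gripper_width'])
m=cv2.inRange(hsv,(35,40,40),(95,255,255));k=np.zeros_like(m);k[206:262,332:397]=m[206:262,332:397]
w=np.array([ray('top',p[::-1],6)[:2] for p in np.argwhere(k>0)]);print(len(w))
for n,x,y,r in(('back',602,-174,25),('L',548,-130,40),('R',544,-215,40)):
  t=w[abs(np.hypot(*(w-[x,y]).T)-r)<6]
  if len(t)>8:
    A=np.c_[2*t,np.ones(len(t))];q=np.linalg.lstsq(A,(t**2).sum(1),rcond=None)[0];print(n,len(t),q[:2],np.sqrt(q[2]+q[0]**2+q[1]**2))
for r in optics.place_of('top','ring_back')[:1]: print(r['conf'],ray('top',r['at'],6))
for r in optics.place_of('top','caddy')[:1]: print(r['conf'],ray('top',r['at'],0))
m=cv2.inRange(hsv,(0,0,150),(179,60,255));k=np.zeros_like(m);k[200:265,325:402]=m[200:265,325:402]
w=np.array([ray('top',p[::-1],13)[:2] for p in np.argwhere(k>0)],np.float32);print(cv2.minAreaRect(w))
"
```

```text
[ 390.13010108 -264.6772115   148.87488358] 31.97883496098359
151
back 35 [ 601.78905158 -174.76680696] 23.38172189084019
L 58 [ 548.60333155 -129.93937304] 38.12846748178855
R 59 [ 544.53648065 -215.96664066] 38.078799442640985
0.63 [ 607.97293024 -172.99850258    6.        ]
0.57 [ 573.29840826 -184.61875548    0.        ]
((559.3995971679688, -178.11550903320312), (202.03187561035156, 167.86004638671875), 87.26448059082031)
```

Emit:
{"fn": "send_rows", "kwargs": {"targets": [[[0, 0, 0, 0.055, 0.02, 0, 1], [0, 0, 0, 0.15, 0.06, 0, 1], [0, 0, 0, 0.18, 0.08, 0, 1], [0, 0, 0, 0.18, 0.08, 0, 1], [0, 0, 0, 0.18, 0.08, 0, 1], [0, 0, 0, 0.18, 0.08, 0, 1], [0, 0, 0, 0.13, 0.05, 0, 1], [0, 0, 0, 0, 0, 0, 1], [0, 0, 0, 0, 0, -0.15, 1], [0, 0, 0, 0, 0, -0.2, 1], [0, 0, 0, 0, 0, -0.15, 1], [0, 0, 0, 0, 0, -0.07, 1]]]}}

```text
time_s: 26.4
ee_pos: [599.2, -174.4, 31.9]
ee_rot: [-179.6, -0.1, 90.0]
force: [-0.1, 0.3, -0.5]
gripper_width: 31.9
gripper_force: 11.9
```

Emit:
{"fn": "send_rows", "kwargs": {"targets": [[[0, 0, 0, 0, 0, 0, 1], [0, 0, 0, 0, 0, 0, 1], [0, 0, 0, 0, 0, 0, 1]]]}}

```text
time_s: 26.7
ee_pos: [603.2, -175.7, 37.6]
ee_rot: [179.8, 0.1, 90.0]
force: [1.2, -0.0, -0.3]
gripper_width: 32.2
gripper_force: 11.9
```

Emit:
{"fn": "send_rows", "kwargs": {"targets": [[[0, 0, 0, 0, 0, -0.035, 1], [0, 0, 0, 0, 0, -0.025, 1], [0, 0, 0, 0, 0, 0, 1], [0, 0, 0, 0, 0, 0, 1], [0, 0, 0, 0, 0, 0, 1]]]}}

```text
time_s: 27.2
ee_pos: [602.0, -175.2, 23.9]
ee_rot: [180.0, 0.0, 90.0]
force: [-0.3, 0.3, -0.9]
gripper_width: 31.9
gripper_force: 11.9
```

Emit:
{"fn": "send_rows", "kwargs": {"targets": [[[0, 0, 0, 0, 0, -0.006, 1], [0, 0, 0, 0, 0, 0, 1], [0, 0, 0, 0, 0, 0, 0.0], [0, 0, 0, 0, 0, 0, -0.3], [0, 0, 0, 0, 0, 0, -0.3], [0, 0, 0, 0, 0, 0, -0.3], [0, 0, 0, 0, 0, 0, -0.3], [0, 0, 0, 0, 0, 0, -0.3]]]}}

```text
time_s: 28.0
ee_pos: [601.9, -175.2, 22.6]
ee_rot: [180.0, 0.0, 90.0]
force: [0.3, 0.4, 0.3]
gripper_width: 59.6
gripper_force: 0.0
```

Emit:
{"fn": "send_rows", "kwargs": {"targets": [[[0, 0, 0, 0, 0, 0.15, -0.3], [0, 0, 0, 0, 0, 0.2, -0.3], [0, 0, 0, 0, 0, 0.2, -0.3], [0, 0, 0, 0, 0, 0.2, -1], [0, 0, 0, 0, 0, 0.1, -1], [0, 0, 0, 0, 0, 0, -1], [0, 0, 0, 0, 0, 0, -1]]]}}

```text
time_s: 28.7
ee_pos: [601.4, -175.1, 192.0]
ee_rot: [-180.0, -0.0, 90.0]
force: [-0.6, 0.6, -1.4]
gripper_width: 88.6
gripper_force: 0.0
```

Emit:
{"fn": "send_rows", "kwargs": {"targets": [[[0, 0, 0, -0.066, 0.186, 0, -1], [0, 0, 0, -0.066, 0.186, 0, -1], [0, 0, 0, -0.066, 0.186, 0, -1], [0, 0, 0, -0.066, 0.186, 0, -1], [0, 0, 0, -0.066, 0.186, 0, -1], [0, 0, 0, -0.066, 0.186, 0, -1], [0, 0, 0, -0.066, 0.186, 0, -1], [0, 0, 0, -0.066, 0.186, 0, -1], [0, 0, 0, -0.066, 0.186, 0, -1], [0, 0, 0, -0.066, 0.186, 0, -1], [0, 0, 0, -0.066, 0.186, 0, -1], [0, 0, 0, -0.066, 0.186, 0, -1]]]}}

```text
time_s: 29.9
ee_pos: [441.6, 272.0, 190.3]
ee_rot: [-179.8, 0.1, 90.0]
force: [1.0, 0.1, -0.7]
gripper_width: 91.5
gripper_force: 0.0
```

Emit:
{"fn": "send_rows", "kwargs": {"targets": [[[0, 0, 0, 0, 0, 0, -1], [0, 0, 0, 0, 0, 0, -1], [0, 0, 0, 0, 0, 0, -1]]]}}

```text
time_s: 30.2
ee_pos: [443.2, 270.1, 191.4]
ee_rot: [-179.9, 0.1, 90.0]
force: [-0.4, -0.3, -0.2]
gripper_width: 91.2
gripper_force: 0.0
```

```bash
python3 -c "
from h import *
im,d=save('top','t5');print(env.state()['ee_pos'],env.state()['ee_rot'])
P=cloud('top',d,np.ones((480,640),bool));
for n,x,y,lo,hi in(('red',519,-413,66,85),('black',602,-174,66,85)):
  t=P[(P[:,2]>lo)&(P[:,2]<hi)&(abs(P[:,1]-y)<45)&(abs(P[:,0]-x)<45)];print(n,len(t),len(t) and t.mean(0))
cv2.imwrite('pics/t5c.png',cv2.resize(im[190:310,160:480,::-1],None,fx=2.5,fy=2.5,interpolation=cv2.INTER_CUBIC))
"
```

```text
[443.43274749 269.96142357 191.70294938] [-1.79919949e+02  7.32682301e-02  8.99639436e+01]
red 44 [ 518.0350971  -412.77752515   73.96078841]
black 43 [ 601.06808709 -175.25009265   76.68590725]
```

View pics/t5c.png

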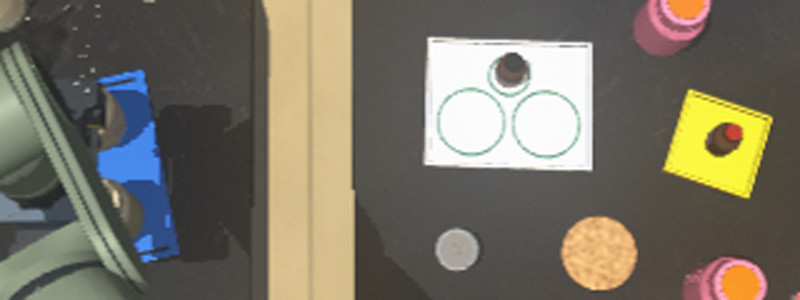

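Crop: the black bottle is centred in the back ring at (512,70), and the red one stands in the tray at (724,138). Next I return the tan jar.

Emit:
{"fn": "send_rows", "kwargs": {"targets": [[[0, 0, 0, -0.006, 0.008, -0.15, -1], [0, 0, 0, 0, 0, -0.15, -1], [0, 0, 0, 0, 0, -0.11, -1], [0, 0, 0, 0, 0, 0, -1], [0, 0, 0, 0, 0, 0, -1], [0, 0, 0, 0, 0, 0, 1], [0, 0, 0, 0, 0, 0, 1], [0, 0, 0, 0, 0, 0, 1], [0, 0, 0, 0, 0, 0, 1], [0, 0, 0, 0, 0, 0, 1], [0, 0, 0, 0, 0, 0, 1], [0, 0, 0, 0, 0, 0, 1]]], "grip_force": 25}}

```text
time_s: 31.45
ee_pos: [442.6, 273.0, 110.9]
ee_rot: [179.9, -0.0, 90.0]
force: [0.6, 0.0, 1.5]
gripper_width: 53.9
gripper_force: 25.0
```

Emit:
{"fn": "send_rows", "kwargs": {"targets": [[[0, 0, 0, 0, 0, 0.05, 1], [0, 0, 0, 0, 0, 0.12, 1], [0, 0, 0, 0, 0, 0.15, 1], [0, 0, 0, 0, 0, 0.15, 1], [0, 0, 0, 0, 0, 0.11, 1], [0, 0, 0, 0, 0, 0, 1], [0, 0, 0, 0, 0, 0, 1]]]}}

```text
time_s: 32.15
ee_pos: [441.5, 272.4, 225.8]
ee_rot: [-179.9, 0.1, 90.0]
force: [-0.5, -0.2, -3.8]
gripper_width: 54.0
gripper_force: 24.8
```

Emit:
{"fn": "send_rows", "kwargs": {"targets": [[[0, 0, 0, 0.02, -0.08, 0, 1], [0, 0, 0, 0.045, -0.14, 0, 1], [0, 0, 0, 0.045, -0.22, 0, 1], [0, 0, 0, 0.045, -0.22, 0, 1], [0, 0, 0, 0.045, -0.22, 0, 1], [0, 0, 0, 0.045, -0.22, 0, 1], [0, 0, 0, 0.045, -0.22, 0, 1], [0, 0, 0, 0.045, -0.22, 0, 1], [0, 0, 0, 0.045, -0.22, 0, 1], [0, 0, 0, 0.045, -0.22, 0, 1], [0, 0, 0, 0.045, -0.22, 0, 1], [0, 0, 0, 0.045, -0.2, 0, 1]]]}}

```text
time_s: 33.35
ee_pos: [544.0, -209.0, 223.9]
ee_rot: [-179.7, -0.1, 90.0]
force: [1.1, -0.1, -4.3]
gripper_width: 53.6
gripper_force: 24.8
```

Emit:
{"fn": "send_rows", "kwargs": {"targets": [[[0, 0, 0, 0, -0.035, -0.05, 1], [0, 0, 0, 0, 0, -0.15, 1], [0, 0, 0, 0, 0, -0.1, 1], [0, 0, 0, 0, 0, -0.1, 1], [0, 0, 0, 0, 0, 0, 1], [0, 0, 0, 0, 0, 0, 1], [0, 0, 0, 0, 0, 0, 1]]]}}

```text
time_s: 34.05
ee_pos: [545.7, -214.1, 147.2]
ee_rot: [179.9, 0.0, 90.1]
force: [-0.2, 0.2, -4.1]
gripper_width: 53.5
gripper_force: 24.8
```

Emit:
{"fn": "send_rows", "kwargs": {"targets": [[[0, 0, 0, 0, 0, -0.07, 1], [0, 0, 0, 0, 0, -0.05, 1], [0, 0, 0, 0, 0, -0.025, 1], [0, 0, 0, 0, 0, -0.012, 1], [0, 0, 0, 0, 0, 0, 1], [0, 0, 0, 0, 0, 0, 1], [0, 0, 0, 0, 0, 0, 1]]]}}

```text
time_s: 34.75
ee_pos: [545.5, -214.2, 115.5]
ee_rot: [180.0, 0.0, 90.0]
force: [0.3, -0.6, -4.6]
gripper_width: 53.6
gripper_force: 24.8
```

Emit:
{"fn": "send_rows", "kwargs": {"targets": [[[0, 0, 0, 0, 0, -0.008, 1], [0, 0, 0, 0, 0, 0, 1], [0, 0, 0, 0, 0, 0, 1]]]}}

```text
time_s: 35.05
ee_pos: [545.7, -214.9, 115.0]
ee_rot: [179.9, 0.1, 90.1]
force: [-2.0, -2.2, 6.8]
gripper_width: 54.1
gripper_force: 25.1
```

Emit:
{"fn": "send_rows", "kwargs": {"targets": [[[0, 0, 0, 0, 0, 0, -1], [0, 0, 0, 0, 0, 0, -1], [0, 0, 0, 0, 0, 0, -1], [0, 0, 0, 0, 0, 0, -1], [0, 0, 0, 0, 0, 0, -1], [0, 0, 0, 0, 0, 0, -1], [0, 0, 0, 0, 0, 0.1, -1], [0, 0, 0, 0, 0, 0.2, -1], [0, 0, 0, 0.02, 0, 0.1, -1], [0, 0, 0, 0, 0, 0, -1]]]}}

```text
time_s: 36.05
ee_pos: [551.5, -214.9, 197.0]
ee_rot: [179.6, 0.2, 90.0]
force: [-1.0, 0.0, 0.2]
gripper_width: 91.4
gripper_force: 0.0
```

Emit:
{"fn": "send_rows", "kwargs": {"targets": [[[0, 0, 0, 0, 0.15, 0, -1], [0, 0, 0, 0, 0.22, 0, -1], [0, 0, 0, 0, 0.22, 0, -1], [0, 0, 0, 0, 0.22, 0, -1], [0, 0, 0, 0, 0.22, 0, -1], [0, 0, 0, 0, 0.22, 0, -1], [0, 0, 0, 0, 0.22, 0, -1], [0, 0, 0, 0, 0.22, 0, -1], [0, 0, 0, 0, 0.22, 0, -1], [0, 0, 0, 0, 0.22, 0, -1], [0, 0, 0, 0, 0.22, 0, -1], [0, 0, 0, 0, 0.195, 0, -1]]]}}

```text
time_s: 37.25
ee_pos: [548.2, 296.6, 191.9]
ee_rot: [-179.9, 0.1, 90.1]
force: [0.7, -0.8, 0.1]
gripper_width: 91.0
gripper_force: 0.0
```

Emit:
{"fn": "send_rows", "kwargs": {"targets": [[[0, 0, 0, 0, 0, -0.1, -1], [0, 0, 0, 0, 0, -0.1, -1], [0, 0, 0, 0, 0, 0, -1], [0, 0, 0, 0, 0, 0, -1], [0, 0, 0, 0, 0, 0, -1]]]}}

```text
time_s: 37.75
ee_pos: [549.8, 294.7, 154.3]
ee_rot: [179.9, -0.0, 90.0]
force: [-0.6, -0.0, -0.3]
gripper_width: 91.2
gripper_force: 0.0
```

Emit:
{"fn": "send_rows", "kwargs": {"targets": [[[0, 0, 0, 0, 0.002, -0.1, -1], [0, 0, 0, 0, 0, -0.1, -1], [0, 0, 0, 0, 0, -0.02, -1], [0, 0, 0, 0, 0, 0, -1], [0, 0, 0, 0, 0, 0, 1], [0, 0, 0, 0, 0, 0, 1], [0, 0, 0, 0, 0, 0, 1], [0, 0, 0, 0, 0, 0, 1], [0, 0, 0, 0, 0, 0, 1], [0, 0, 0, 0, 0, 0, 1], [0, 0, 0, 0, 0, 0, 1]]]}}

```text
time_s: 38.85
ee_pos: [549.1, 295.2, 109.9]
ee_rot: [-180.0, -0.0, 90.0]
force: [-0.9, -0.4, 1.8]
gripper_width: 54.0
gripper_force: 25.0
```

Emit:
{"fn": "send_rows", "kwargs": {"targets": [[[0, 0, 0, 0, 0, 0.05, 1], [0, 0, 0, 0, 0, 0.12, 1], [0, 0, 0, 0, 0, 0.15, 1], [0, 0, 0, 0, 0, 0.15, 1], [0, 0, 0, 0, 0, 0.08, 1], [0, 0, 0, 0, 0, 0, 1], [0, 0, 0, 0, 0, 0, 1]]]}}

```text
time_s: 39.55
ee_pos: [548.8, 294.9, 218.8]
ee_rot: [-179.9, 0.0, 90.0]
force: [-0.4, -0.3, -4.0]
gripper_width: 53.7
gripper_force: 24.9
```

Emit:
{"fn": "send_rows", "kwargs": {"targets": [[[0, 0, 0, 0, -0.06, 0, 1], [0, 0, 0, 0, -0.12, 0, 1], [0, 0, 0, 0, -0.2, 0, 1], [0, 0, 0, 0, -0.2, 0, 1], [0, 0, 0, 0, -0.2, 0, 1], [0, 0, 0, 0, -0.2, 0, 1], [0, 0, 0, 0, -0.2, 0, 1], [0, 0, 0, 0, -0.2, 0, 1], [0, 0, 0, 0, -0.2, 0, 1], [0, 0, 0, 0, -0.2, 0, 1], [0, 0, 0, -0.01, -0.2, 0, 1], [0, 0, 0, 0, -0.15, 0, 1]]]}}

```text
time_s: 40.75
ee_pos: [545.4, -133.8, 218.1]
ee_rot: [-179.8, 0.0, 90.0]
force: [1.1, 0.4, -4.0]
gripper_width: 53.7
gripper_force: 24.9
```

Emit:
{"fn": "send_rows", "kwargs": {"targets": [[[0, 0, 0, 0, 0, -0.05, 1], [0, 0, 0, 0, 0, -0.15, 1], [0, 0, 0, 0, 0, -0.1, 1], [0, 0, 0, 0, 0, -0.1, 1], [0, 0, 0, 0, 0, -0.07, 1], [0, 0, 0, 0, 0, -0.03, 1], [0, 0, 0, 0, 0, 0, 1], [0, 0, 0, 0, 0, 0, 1], [0, 0, 0, 0, 0, 0, 1]]]}}

```text
time_s: 41.65
ee_pos: [547.8, -130.9, 120.4]
ee_rot: [179.9, 0.0, 90.0]
force: [0.2, 0.4, -3.5]
gripper_width: 53.7
gripper_force: 24.9
```

Emit:
{"fn": "send_rows", "kwargs": {"targets": [[[0, 0, 0, 0, 0, -0.02, 1], [0, 0, 0, 0, 0, -0.012, 1], [0, 0, 0, 0, 0, -0.005, 1], [0, 0, 0, 0, 0, 0, 1], [0, 0, 0, 0, 0, 0, 1]]]}}

```text
time_s: 42.15
ee_pos: [547.4, -131.2, 113.0]
ee_rot: [179.9, 0.0, 90.1]
force: [-2.6, -1.5, 4.7]
gripper_width: 53.7
gripper_force: 25.0
```

Contact felt. Releasing, then moving clear to the left for a check.

Emit:
{"fn": "send_rows", "kwargs": {"targets": [[[0, 0, 0, 0, 0, 0, -1], [0, 0, 0, 0, 0, 0, -1], [0, 0, 0, 0, 0, 0, -1], [0, 0, 0, 0, 0, 0, -1], [0, 0, 0, 0, 0, 0, -1], [0, 0, 0, 0, 0, 0, -1], [0, 0, 0, 0, 0, 0.1, -1], [0, 0, 0, 0, 0, 0.2, -1], [0, 0, 0, 0, 0, 0.2, -1], [0, 0, 0, 0, 0.05, 0.05, -1]]]}}

```text
time_s: 43.15
ee_pos: [549.6, -121.9, 227.0]
ee_rot: [179.5, 0.1, 90.0]
force: [-0.4, 0.0, -0.3]
gripper_width: 91.5
gripper_force: 0.0
```

Emit:
{"fn": "send_rows", "kwargs": {"targets": [[[0, 0, 0, -0.02, 0.2, 0, -1], [0, 0, 0, -0.02, 0.2, 0, -1], [0, 0, 0, -0.02, 0.2, 0, -1], [0, 0, 0, -0.02, 0.2, 0, -1], [0, 0, 0, -0.02, 0.2, 0, -1], [0, 0, 0, -0.02, 0.2, 0, -1], [0, 0, 0, 0, 0.1, 0, -1], [0, 0, 0, 0, 0, 0, -1], [0, 0, 0, 0, 0, 0, -1], [0, 0, 0, 0, 0, 0, -1]]]}}

```text
time_s: 44.15
ee_pos: [523.1, 138.3, 221.9]
ee_rot: [-180.0, 0.0, 90.0]
force: [0.1, -0.5, -0.3]
gripper_width: 91.2
gripper_force: 0.0
```

```bash
python3 -c "
from h import *
im,d=save('top','t6');hsv=cv2.cvtColor(im,cv2.COLOR_RGB2HSV);print(env.state()['ee_pos'])
for n,lo,hi,b in(('white',(105,120,80),(125,255,255),(335,215,368,250)),('tan',(5,120,120),(20,255,255),(368,215,400,250))):
  m=cv2.inRange(hsv,lo,hi)[b[1]:b[3],b[0]:b[2]];v,u=np.nonzero(m);print(n,len(u),ray('top',(u.mean()+b[0],v.mean()+b[1]),131))
P=cloud('top',d,np.ones((480,640),bool));
for n,x,y,lo,hi in(('red',519,-413,66,85),('black',602,-174,66,85)):
  t=P[(P[:,2]>lo)&(P[:,2]<hi)&(abs(P[:,1]-y)<20)&(abs(P[:,0]-x)<20)];print(n,len(t),len(t) and t.mean(0))
im,_=save('scene','s6');cv2.imwrite('pics/s6c.png',cv2.resize(im[180:370,290:510,::-1],None,fx=3,fy=3))
"
```

```text
[523.22319515 138.11819515 221.98059088]
white 159 [ 548.05309185 -132.57980106  131.        ]
tan 172 [ 547.45461219 -219.93546879  131.        ]
red 42 [ 519.08773159 -411.93222689   74.8212744 ]
black 45 [ 600.43067784 -175.13681267   76.85612775]
```

View pics/s6c.png

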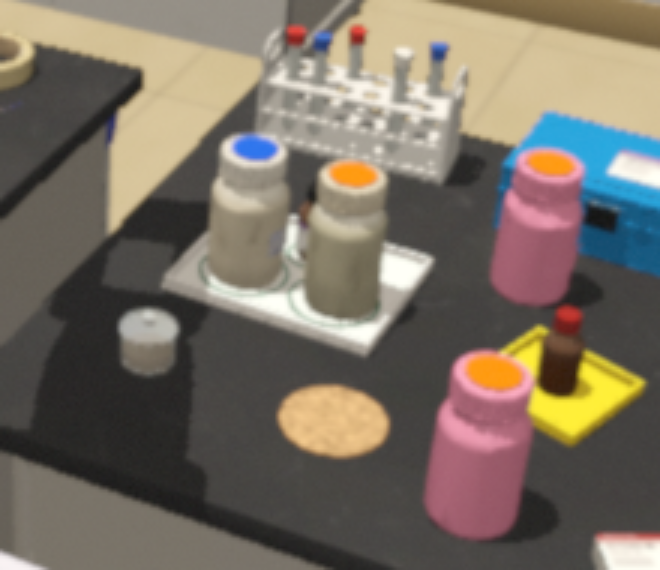

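The scene crop shows both jars upright on their own rings (blue at (250,215), orange at (345,240)). The black bottle is behind them, and the red one stands in the tray at (562,350). The measured jar shifts are about 1.5 mm (white) and 5 mm (tan), inside the 15 mm limit, so I'm handing in.

```bash
python3 -c "
from workcell import env
print(env.job_done())"
```

```text
the job is handed in; nothing more can be done
None
```

The job is handed in at about 44 s with no verdict returned: the last camera check showed the black-capped bottle about 1.5 mm from the back ring's centre, the red-capped one standing in the yellow tray, and both jars upright on their own rings within about 5 mm of where they began.

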